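# Press the narrow chisel home in its foam pocket

## Task

Put the narrow chisel back in the tool foam: lay it in the empty pocket cut to its shape, wooden handle in the wide part and blade in the narrow channel, and press it down past the soft ribs until it lies flat and fully home.

Things in the scene. Friction and masses are not known exactly. Their poses are not given: they have to be found in the camera images.
- chisel_narrow: Chisel, 260 mm, 0.19 kg, loose on the bench beside a square file and a screwdriver (not wanted), handle roughly to the robot. Origin: mid-length, underside; z up. Along its y: round wooden handle at +12 to +130 mm (28 wide, 30 high), thin flat blade at -130 to +10 mm (12 wide, at z 5 to 14 mm). Balances near y = +62 mm: grasp across the handle there.
- foam_insert: Dark foam slab 160 x 312 x 30 mm, fixed flat on the bench, with two chisel-shaped, pale-floored pockets lying head to tail. Origin: centre of its underside; x across, y along, top face at z = +30 mm. The pocket on x = -35 mm holds a fixed wide chisel (handle to -y, up to 10 mm proud); the one on x = +35 mm is empty. Pocket edges are bevelled 5 mm.
- pocket_home (a point): Home of the chisel's origin in the empty pocket, 10 mm above the foam's underside, axes as the foam's. Handle part y +4 to +140 mm, 34 wide, 20 deep; blade channel y -140 to +4 mm, 20 wide, 17 deep. Springy ribs at y +43 to +97 mm hold a laid-in handle about 10 mm high, a little rolled; about 7 N down on it near y = +70 mm sends it to the floor, its top there then 8 mm above the foam.
- chisel_handle (a point): Point on the narrow chisel under the middle of its handle, on the centre line of its underside, 70 mm from the chisel's origin towards its own +y. When the chisel is home it lies 70 mm from pocket_home towards +y, at the same height; the handle top is 28 mm above it.

How it is judged:
By the outcome, as a careful person would: the job done as asked, in the order asked, and still so for the second after the job is handed in, with the robot touching nothing.
It also fails if it takes over 48 s, if anything falls off the work surface, if the arm or the gripper's body presses on something with over 40 N, if the wrist force passes 120 N, or if a joint passes its speed limit or range.

## Robot

A 6-joint arm with a two-finger parallel gripper is mounted at the origin on a cart in front of the work surface, level with it; the furniture and walls round the work are solid. World frame = base frame: x ahead of the robot, y to its left, z up, the work surface at z = 0. Lengths are in mm, angles in rad, forces in N, time in s.
With the tool pointing down it reaches from about 425 to 950 mm from the base axis. Payload 3.5 kg.
Tool frame: the origin (TCP) lies between the finger pads; the fingertips stand 17 mm ahead of it and the grasp point (between the pads) lies 2 mm behind it; z points along the fingers, y is the direction in which the jaws open and shut (so a half turn about z gives the same grasp; the last joint's range is limited). The gripper opens to 85 mm and grips with 20 to 120 N. Pads are 22 mm wide; open, the fingers measure 114 mm over their backs; the gripper's body (76 mm by 85 mm) begins 54 mm behind the grasp point. The pads swing forward as they close: fully open they stand 13 mm farther back than shut.
Start: joints at [1.067, 0.286, 1.577, -0, 1.279, -0.15], TCP at [233.827, 633.191, 248.325] pointing down, gripper open.
Joint ranges: [-2.77, 2.77], [-0.9, 2.22], [0.21, 2.48], [-1.53, 4.67], [0.24, 2.81], [-2.84, 2.84]. Speed limits (rad/s): [2.79, 2.79, 3.14, 3.14, 3.14, 3.14].

## Interface

Orientations are given as a unit quaternion [w, x, y, z].
In Python, from bench import robot gives the robot as it stands.
- The arm moves only by the shell command python3 -m handwheel 'ROWS' [FORCE]. ROWS is text: rows parted by semicolons, each of 5 numbers parted by spaces: the shift along the tool's x, y, z in m, then the turn about the tool's z in rad, then the closure, from 0 (fully open) to 1 (shut). A call has 1 to 20 rows; each row is the pose to reach, as a shift and turn from the pose commanded when the call began, along the tool's axes at that moment; what a row does not reach only later rows make up. A row lasts 1/12 s, in which the tool goes at most 41.7 mm and 7.16 degrees, less where a joint would pass 70% of its speed; a pose out of reach is approached as far as the arm can. A call with a gripper value outside its range is refused whole. The fingers move at their own pace and stop on an object; FORCE is the grip in N (left out, the last holds). Time passes only in rows, so rows that repeat a pose let the fingers close. It gives the time, the measured TCP pose, the force and the opening at its end, in the units of the state.
- robot.get_obs(): the state, without advancing time (a new reading comes with each control period).
- robot.grab_frame(name): name is "side" or "top"; returns (picture, depth): 480x640x3 uint8, red, green, blue; 480x640 float32, mm along the optical axis (not along the pixel's ray), 0 where there is no reading.
- robot.camera_info(name): a dict with "vertical_fov" (degrees; the focal length in pixels is half the picture's height over the tangent of half this angle, whatever the lens; pixels are square), "cx", "cy" (the principal point, pixels), "R" (3x3) and "t" (3): a world point X has camera coordinates R X + t. Camera axes: x right, y down, z forward; pixel columns grow to the right and rows downward; lengths in mm; the calibration is good to about 2 mm. A picture is of the moment at which its call begins. camera_info takes no time and is no camera call.
- robot.job_done(): hands the job in, once; it reports no verdict.
The state is a dict: "time_s": time; "joint_pos": joint angles; "dq": joint speeds; "joint_torque": joint torques, N m; "tool_pos": TCP position; "eef_rot": TCP orientation; "ft_force": force on the tool from outside, world axes, zero at the start; "moment": the same for the moment, N m; "width": opening from 0.0 (shut) to 1.0 (fully open).
Only numpy, scipy, OpenCV 4.12 (cv2) and the standard library are available. Lean on these libraries where they do the work, as an engineer would, in place of code of your own. Each camera call takes 0.05 s, during which the arm holds its last target. There are 200 camera calls.

## Working session

There is one attempt and no reset: what is moved stays moved. The work goes in short steps, Python scripts to look and compute and a shell command to move; the robot and the scene stay as the last step left them, time stands still between calls to the robot, and variables do not carry over. Pictures are saved under pics/ and viewed, about 8 in all and at most 12, crops included, and the job is handed in when it is done.

```bash
mkdir -p pics
cat > h.py <<'E'
import numpy as np,cv2
from bench import robot
def cam(n):
    i=robot.camera_info(n); f=240/np.tan(np.radians(i["vertical_fov"])/2)
    return f,i["cx"],i["cy"],np.array(i["R"]),np.array(i["t"]),i
def ray(n,u,v,z):  # world point on plane z
    f,cx,cy,R,t,_=cam(n); d=R.T@np.array([(u-cx)/f,(v-cy)/f,1]); c=-R.T@t
    return c+d*(z-c[2])/d[2]
def proj(n,X):
    f,cx,cy,R,t,_=cam(n); p=R@np.array(X,float)+t; return p[0]/p[2]*f+cx,p[1]/p[2]*f+cy
def cloud(n,d):
    f,cx,cy,R,t,_=cam(n); v,u=np.mgrid[:480,:640]
    P=np.stack([(u-cx)/f*d,(v-cy)/f*d,d],-1); return (P-t)@R
E
python3 - <<'E'
from h import *
for n in("top","side"):
    p,d=robot.grab_frame(n); cv2.imwrite(f"pics/{n}0.png",p[...,::-1]); np.save(f"{n}0.npy",d); print(n,cam(n))
o=robot.get_obs(); print(o["time_s"],o["tool_pos"],o["eef_rot"],o["width"])
E
```

```text
top (np.float64(490.44081866280396), 318.3725504903513, 247.49077670175873, array([[ 0.027733  , -0.99958945,  0.00719839],
       [-0.98693279, -0.02852389, -0.15858768],
       [ 0.1587279 , -0.00270622, -0.98731866]]), array([ 29.44619296, 488.28648809, 878.07352112]), {'vertical_fov': 52.150154350974034, 'cx': 318.3725504903513, 'cy': 247.49077670175873, 'R': array([[ 0.027733  , -0.99958945,  0.00719839],
       [-0.98693279, -0.02852389, -0.15858768],
       [ 0.1587279 , -0.00270622, -0.98731866]]), 't': array([ 29.44619296, 488.28648809, 878.07352112])})
side (np.float64(555.1617024941373), 325.1006279937228, 237.79371441550157, array([[ 0.99061432, -0.13667899, -0.00145717],
       [-0.05853214, -0.41454396, -0.90814498],
       [ 0.12352028,  0.89970671, -0.41865329]]), array([-505.1892478 ,   96.11461322,  856.20306974]), {'vertical_fov': 46.75828198727403, 'cx': 325.1006279937228, 'cy': 237.79371441550157, 'R': array([[ 0.99061432, -0.13667899, -0.00145717],
       [-0.05853214, -0.41454396, -0.90814498],
       [ 0.12352028,  0.89970671, -0.41865329]]), 't': array([-505.1892478 ,   96.11461322,  856.20306974])})
0.1 [233.58104709 632.69835562 247.03842152] [-3.55354039e-04  1.76010163e-01  9.84387746e-01 -1.03004525e-03] 1.0037788639246803
```

View pics/top0.png

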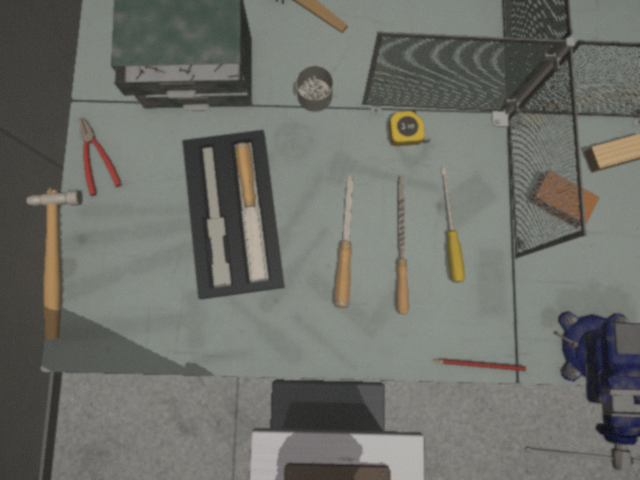

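View pics/side0.png

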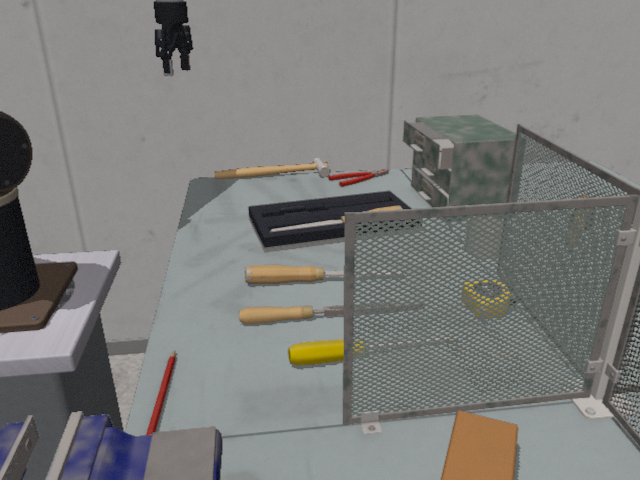

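Top view: foam at (185-283, 130-298), with its empty pocket on the left, the wide part near (220,250) towards the robot and the channel near (210,180). Candidates for the chisel are the tools at u≈345 and u≈402. I'll enlarge.

Run:
```python
import cv2,numpy as np
a=cv2.imread("pics/top0.png")
cv2.imwrite("pics/c1.png",cv2.resize(a[120:320,170:430],None,fx=3,fy=3,interpolation=cv2.INTER_CUBIC))
```

```text
(no output)
```

View pics/c1.png

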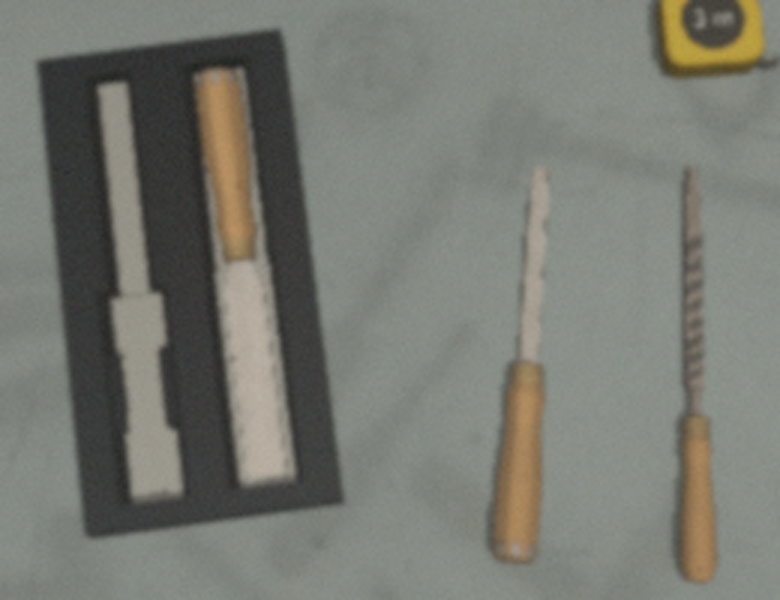

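Run:
```python
from h import *
q=lambda u,v,z:ray("top",170+u/3,120+v/3,z)[:2]
print("chisel")
tip=q(541,168,10);j=(q(510,365,15)+q(542,365,15))/2;b=(q(492,556,13)+q(536,558,13))/2
print(tip,j,b,np.linalg.norm(tip-b))
# fit: handle edges
for v,l,r in((400,508,543),(450,502,543),(500,497,541),(540,492,538)): print((q(l,v,15)+q(r,v,15))/2, np.linalg.norm(q(l,v,15)-q(r,v,15)))
u=(b-tip)/np.linalg.norm(b-tip); print("yaw of +y",np.arctan2(u[1],u[0]), "origin",(tip+b)/2)
print("foam")
c=[q(38,62,30),q(280,30,30),q(342,502,30),q(87,537,30)]
for x in c: print(x)
c=np.array(c);print([np.linalg.norm(c[i]-c[(i+1)%4]) for i in range(4)])
fc=c.mean(0); fy=(c[2]+c[3]-c[0]-c[1]);fy/=np.linalg.norm(fy); fx=np.array([-(-fy[1])*-1, fy[0]*-1]); fx=np.array([fy[1],-fy[0]])
print("c",fc,"fy",fy,np.arctan2(fy[1],fy[0]),"fx",fx,"home",fc+35*fx,"handle",fc+35*fx+70*fy)
# pocket floor features z=10 handle, 13 channel
for p in((98,83,13),(131,80,13),(131,500,10),(183,494,10),(118,295,13),(150,293,13),(111,295,10),(163,292,10)):
    d=q(*p)-fc; print("pocket foam xy",d@fx,d@fy)
d=np.load("top0.npy");P=cloud("top",d)
m=lambda u,v:P[int(120+v/3),int(170+u/3)].round(1)
print("depth", m(520,450),m(517,510),m(538,260),m(60,300),m(190,300),m(140,400),m(440,300), m(225,130))
o=robot.get_obs();w,x,y,z=o["eef_rot"]
from scipy.spatial.transform import Rotation as Ro
print(Ro.from_quat([x,y,z,w]).as_matrix().round(3))
```

```text
chisel
[636.7736002  -15.99669939] [503.93184658  -8.32871945] [381.48382928  -3.22465214] 255.609061515739
[481.24273544  -8.44086454] 22.362545045752494
[449.08713587  -7.14785199] 26.053291173956822
[417.27025339  -5.55278764] 27.807873357641057
[392.04224593  -3.5342705 ] 28.945841578293468
yaw of +y 3.0916047234236395 origin [509.12871474  -9.61067576]
foam
[692.16838102 313.92089284]
[718.91833082 157.63977162]
[411.69684823 105.14676444]
[385.63878025 261.70335135]
[np.float64(158.55392982769865), np.float64(311.67379608754084), np.float64(158.710389741045), np.float64(310.94544181796863)]
c [552.10558508 209.60269506] fy [-0.98575673 -0.16817751] -2.9726121024070817 fx [-0.16817751  0.98575673] home [546.2193723  244.10418052] handle [477.21640137 232.33175496]
pocket foam xy 45.28806177296601 -142.88742504213076
pocket foam xy 23.479001343593406 -141.9456672087597
pocket foam xy 53.88293100373367 134.2444922235558
pocket foam xy 20.85464259799068 135.07640642722257
pocket foam xy 47.39645463027374 1.6289707792175956
pocket foam xy 26.80680355732086 3.1880938393628995
pocket foam xy 52.44148381814981 0.24672002544158447
pocket foam xy 18.889837888210888 2.953495360328244
depth [447.6  -4.3  27.3] [409.9  -3.1  28.3] [575.6 -14.4  10.8] [534.6 288.7  29.9] [536.9 207.   30.1] [475.4 239.6  10.3] [548.   49.3   0.8] [646.8 188.4  40.8]
[[-0.938  0.347 -0.001]
 [ 0.347  0.938 -0.002]
 [ 0.    -0.002 -1.   ]]
```

```bash
cat >> h.py <<'E'
from scipy.spatial.transform import Rotation as Ro
def to(x,y,z,yaw=None,base=None):
    "tool-frame shift (m) and turn from the present pose; yaw = world angle of tool x"
    o=robot.get_obs(); w,a,b,c=o["eef_rot"]; R=Ro.from_quat([a,b,c,w]).as_matrix()
    p=np.array(o["tool_pos"] if base is None else base); s=R.T@(np.array([x,y,z])-p)/1000
    cur=np.arctan2(R[1,0],R[0,0]); t=0 if yaw is None else -((yaw-cur+np.pi)%(2*np.pi)-np.pi)
    print("shift",s.round(4),"turn",round(t,3),"| t",round(o["time_s"],2),"tcp",np.round(p,1),"yaw",round(cur,4),"w",round(o["width"],3),"F",np.round(o["ft_force"],1))
E
python3 - <<'E'
from h import *
B=[233.827,633.191,248.325]
to(480,200,180,3.0916,B); to(448,-6.5,120,3.0916,B)
E
```

```text
shift [-0.3811 -0.3209  0.0689] turn -0.304 | t 0.1 tcp [233.8 633.2 248.3] yaw 2.7877 w 1.004 F [-0.2 -0.5  0.5]
shift [-0.4226 -0.5256  0.1293] turn -0.304 | t 0.1 tcp [233.8 633.2 248.3] yaw 2.7877 w 1.004 F [-0.2 -0.5  0.5]
```

```bash
python3 -m handwheel '-.381 -.321 .069 -.304 0;-.381 -.321 .069 -.304 0;-.381 -.321 .069 -.304 0;-.381 -.321 .069 -.304 0;-.381 -.321 .069 -.304 0;-.381 -.321 .069 -.304 0;-.381 -.321 .069 -.304 0;-.381 -.321 .069 -.304 0;-.381 -.321 .069 -.304 0;-.381 -.321 .069 -.304 0;-.381 -.321 .069 -.304 0;-.381 -.321 .069 -.304 0;-.4226 -.5256 .129 -.304 0;-.4226 -.5256 .129 -.304 0;-.4226 -.5256 .129 -.304 0;-.4226 -.5256 .129 -.304 0;-.4226 -.5256 .129 -.304 0;-.4226 -.5256 .129 -.304 0;-.4226 -.5256 .129 -.304 0;-.4226 -.5256 .129 -.304 0' 40
python3 -c "
from h import *
to(448,-6.5,25,3.0916)"
```

```text
time_s: 1.77
tool_pos: [448.0, -6.4, 119.1]
eef_rot: [-0.0, 0.026, 1.0, 0.0]
ft_force: [-0.2, -0.0, 0.2]
width: 0.999
shift [-0.0001 -0.0002  0.0941] turn -0.002 | t 1.77 tcp [448.   -6.4 119.1] yaw 3.0898 w 0.999 F [-0.2 -0.   0.2]
```

```bash
python3 -m handwheel '0 0 .04 0 0;0 0 .07 0 .2;0 0 .094 0 .3;0 0 .094 0 .4;0 0 .094 0 .45'
python3 - <<'E'
from h import *
to(448,-6.5,25,3.0916)
s,_=robot.grab_frame("side");t,_=robot.grab_frame("top")
print(proj("side",[448,-6,15]),proj("top",[448,-6,30]))
u,v=map(int,proj("side",[448,-6,15]));a=cv2.resize(s[v-70:v+50,u-60:u+100,::-1],None,fx=4,fy=4,interpolation=3)
cv2.imwrite("pics/s1.png",a)
E
```

```text
time_s: 2.18
tool_pos: [447.7, -4.7, 24.8]
eef_rot: [-0.001, 0.024, 1.0, 0.0]
ft_force: [-0.2, -0.4, 0.5]
width: 0.553
shift [-0.0004 -0.0017 -0.0002] turn 0.002 | t 2.18 tcp [447.7  -4.7  24.8] yaw 3.094 w 0.553 F [-0.2 -0.4  0.5]
(np.float64(287.71659325010455), np.float64(274.04349619653334)) (np.float64(344.0172804690934), np.float64(269.65287827504756))
```

View pics/s1.png

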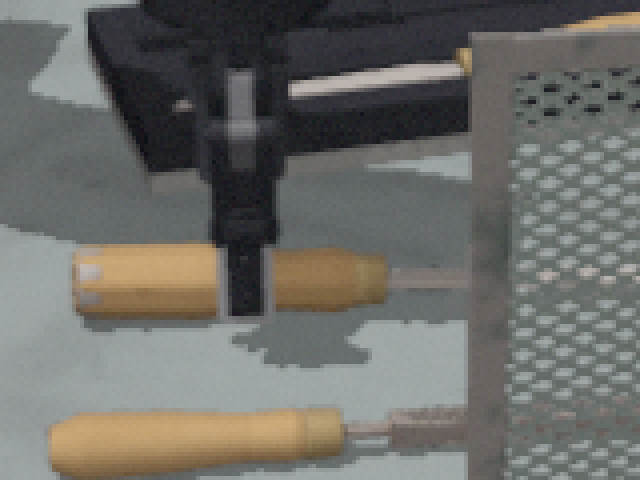

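The near finger stands beside the handle at the right place along it. Its tip is at crop (247,318). I'll work out the tip height.

Run:
```python
from h import *
for z in (0,4,8,12,16): print(z,ray("side",227+247/4,204+318/4,z).round(1))
```

```text
0 [448.9 -10.7   0. ]
4 [448.4 -17.8   4. ]
8 [448.  -24.9   8. ]
12 [447.6 -31.9  12. ]
16 [447.1 -39.   16. ]
```

```bash
python3 -m handwheel '0 0 .002 0 .6;0 0 .002 0 .8;0 0 .002 0 .9;0 0 .002 0 .9;0 0 .002 0 .9;0 0 .002 0 .9' 60
python3 -m handwheel '0 0 -.03 0 .9;0 0 -.06 0 .9;0 0 -.08 0 .9;0 0 -.08 0 .9;0 0 -.08 0 .9'
python3 - <<'E'
from h import *
to(485.1,233.7,103,3.3106)
s,_=robot.grab_frame("side");t,d=robot.grab_frame("top");np.save("top1.npy",d)
cv2.imwrite("pics/t1.png",cv2.resize(t[140:340,250:450,::-1],None,fx=3,fy=3,interpolation=3))
cv2.imwrite("pics/s2.png",cv2.resize(s[150:310,200:460,::-1],None,fx=3,fy=3,interpolation=3))
a=np.vstack([cv2.resize(t[150:320,270:420,::-1],(0,0),fx=2.0,fy=2.0)[:, :300], cv2.resize(s[150:290,215:365,::-1],(0,0),fx=2,fy=2)[:, :300]])
cv2.imwrite("pics/b2.png",np.hstack([cv2.resize(t[130:330,250:430,::-1],(405,450),interpolation=3),cv2.resize(s[140:340,220:395,::-1],(394,450),interpolation=3)]))
E
```

```text
time_s: 2.78
tool_pos: [449.9, -6.2, 25.4]
eef_rot: [0.002, 0.025, 1.0, 0.0]
ft_force: [-0.1, 3.4, 7.4]
width: 0.296
time_s: 3.2
tool_pos: [448.9, -6.5, 104.5]
eef_rot: [0.002, 0.025, 1.0, -0.0]
ft_force: [0.3, -0.1, -3.2]
width: 0.298
shift [-0.0242  0.2417  0.0014] turn -0.219 | t 3.2 tcp [448.9  -6.5 104.5] yaw 3.0918 w 0.298 F [ 0.3 -0.1 -3.2]
```

View pics/b2.png

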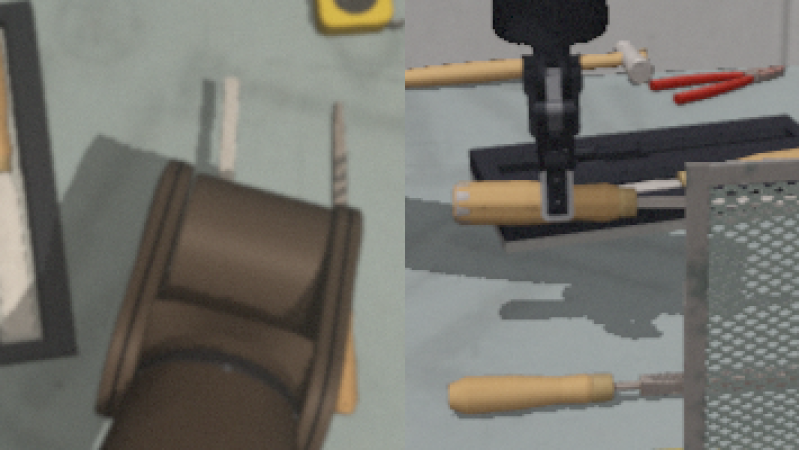

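Run:
```python
from h import *
d=np.load("top1.npy");P=cloud("top",d)
for v in range(164,206,4):
    r=P[v,348:362]; m=r[:,2]>50
    print(v, m.sum(), r[m].mean(0).round(1) if m.any() else '')
# butt end in side view crop (452,203) scale 2.25
print(robot.get_obs()["tool_pos"])
b=lambda u,v,y:None
f,cx,cy,R,t,_=cam("side")
for (u,v) in ((452,185),(452,222),(636,190),(636,216)):
    U=220+(u-405)/2.25;V=140+v/2.25
    dd=R.T@np.array([(U-cx)/f,(V-cy)/f,1]);c=-R.T@t
    p=c+dd*(-6-c[1])/dd[1];print("side",p.round(1))
```

```text
164 2 [637.1 -13.   81.4]
168 6 [628.6 -14.8  84.1]
172 6 [621.3 -15.   83.3]
176 7 [613.3 -14.1  84.7]
180 7 [605.8 -14.2  84.5]
184 7 [597.8 -14.2  86.2]
188 6 [590.6 -13.5  85.1]
192 7 [582.6 -12.7  86.8]
196 7 [575.  -12.7  87.5]
200 7 [567.8 -12.9  86.5]
204 6 [560.4 -12.1  86.6]
[446.95054557  -6.03391618 101.98819029]
side [378.9  -6.  110.4]
side [377.2  -6.   82.8]
side [505.4  -6.   99.1]
side [505.4  -6.   79.1]
```

Run:
```python
from h import *
P=cloud("top",np.load("top0.npy")); X=P.reshape(-1,3)
img=cv2.imread("pics/top0.png").astype(int).sum(2).reshape(-1)
m=(abs(X[:,2]-30)<6)&(abs(X[:,0]-552)<185)&(abs(X[:,1]-209)<115)&(img<240)
r=cv2.minAreaRect(X[m][:,:2].astype(np.float32));print(m.sum(),r, np.radians(r[2]))
fc=np.array([552.1,209.6]);fy=np.array([-.98576,-.16818]);fx=np.array([fy[1],-fy[0]])
D=X[:,:2]-fc;a=D@fx;b=D@fy
# bright pocket floor, per y bin
f=(abs(a-35)<30)&(abs(b)<150)&(img>330)
for lo in range(-140,141,20):
    k=f&(b>=lo)&(b<lo+20)
    if k.sum()>3: print(lo,k.sum(),a[k].min().round(1),a[k].max().round(1),"mid",a[k].mean().round(1),"z",np.median(X[k,2]).round(1))
```

```text
8350 ((553.9111328125, 210.62796020507812), (312.0809020996094, 159.27052307128906), 9.560097694396973) 0.16685518157954582
-140 84 28.5 45.5 mid 37.1 z 12.8
-120 87 28.3 45.6 mid 36.8 z 12.9
-100 87 27.8 46.1 mid 37.1 z 12.8
-80 88 28.1 46.0 mid 36.8 z 12.5
-60 87 28.6 45.7 mid 37.1 z 12.5
-40 88 28.3 45.8 mid 37.3 z 12.9
-20 93 27.8 45.6 mid 36.7 z 13.0
0 157 21.8 52.2 mid 37.2 z 9.9
20 156 21.5 52.9 mid 37.4 z 9.8
40 118 27.6 49.8 mid 38.8 z 9.9
60 119 27.6 49.8 mid 38.7 z 10.0
80 145 22.2 53.6 mid 38.3 z 9.4
100 170 22.0 53.4 mid 37.4 z 9.9
120 108 22.1 53.3 mid 37.6 z 10.0
```

```bash
python3 - <<'E'
from h import *
to(487,234.8,103,3.3095)
E
python3 -m handwheel '-.026 .243 0 -.218 .9;-.026 .243 0 -.218 .9;-.026 .243 0 -.218 .9;-.026 .243 0 -.218 .9;-.026 .243 0 -.218 .9;-.026 .243 0 -.218 .9;-.026 .243 0 -.218 .9;-.026 .243 0 -.218 .9;-.026 .243 0 -.218 .9;-.026 .243 0 -.218 .9'
python3 - <<'E'
from h import *
to(487,234.8,103,3.3095)
t,d=robot.grab_frame("top");np.save("top2.npy",d)
for k in(-130,-60,-20): 
    p=np.array([547.1,245.1])+k*np.array([-.986,-.168]);print(k,proj("top",[*p,84]))
cv2.imwrite("pics/t2.png",cv2.resize(t[130:310,150:310,::-1],(0,0),fx=3.3,fy=3.3,interpolation=3))
E
```

```text
shift [-0.028   0.2425 -0.001 ] turn -0.218 | t 3.3 tcp [447.  -6. 102.] yaw 3.0917 w 0.297 F [ 1.   0.2 -1.9]
time_s: 4.13
tool_pos: [485.2, 234.0, 101.8]
eef_rot: [-0.002, -0.083, 0.997, -0.0]
ft_force: [-0.1, -0.5, -1.3]
width: 0.3
shift [-0.0019  0.0005 -0.0012] turn -0.001 | t 4.13 tcp [485.2 234.  101.8] yaw -2.9744 w 0.3 F [-0.1 -0.5 -1.3]
-130 (np.float64(199.75969241433964), np.float64(139.18443420828038))
-60 (np.float64(203.7238289692499), np.float64(175.5492019448442))
-20 (np.float64(206.03301447678172), np.float64(196.73237600528847))
```

View pics/t2.png

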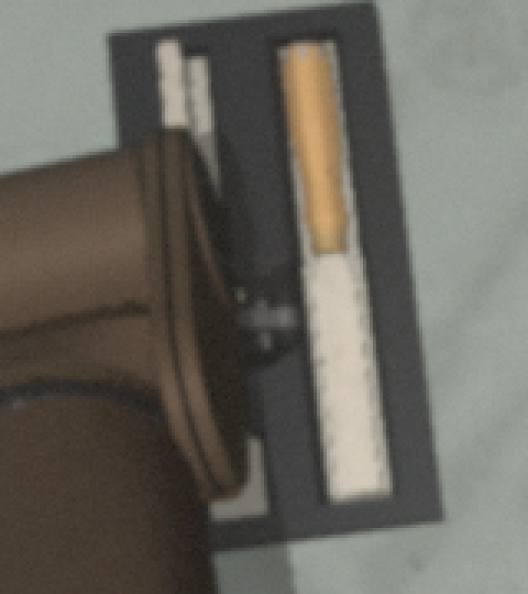

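The blade tip shows at about pixel (201,143), in line with the channel. I'll check it in the foam frame from depth.

Run:
```python
from h import *
P=cloud("top",np.load("top2.npy"))
h=np.array([547.1,245.1]);fy=np.array([-.986,-.168]);fx=np.array([fy[1],-fy[0]])
for v in range(141,170,3):
    r=P[v,190:215];m=(r[:,2]>72)&(r[:,2]<95)
    if m.any():
        q=r[m].mean(0);D=q[:2]-h;print(v,m.sum(),"lat",(D@fx).round(1),"along",(D@fy).round(1),"z",q[2].round(1))
```

```text
144 7 lat -0.7 along -121.8 z 80.8
147 7 lat -0.3 along -115.6 z 81.8
150 7 lat 0.3 along -109.8 z 82.1
153 7 lat -1.2 along -103.3 z 83.4
156 7 lat -0.6 along -97.7 z 83.1
159 7 lat -0.2 along -91.6 z 84.1
162 7 lat -1.2 along -86.1 z 83.1
165 7 lat -0.9 along -79.9 z 84.5
168 2 lat -0.4 along -74.0 z 85.1
```

```bash
python3 -m handwheel '-.004 .0005 .02 0 .9;-.004 .0005 .035 0 .9;-.004 .0005 .045 0 .9;-.004 .0005 .05 0 .9;-.004 .0005 .053 0 .9;-.004 .0005 .053 0 .9;-.004 .0005 .053 0 .9'
python3 - <<'E'
from h import *
to(485,235,45,3.3095)
E
```

```text
time_s: 4.77
tool_pos: [490.5, 236.2, 50.9]
eef_rot: [0.0, -0.084, 0.996, 0.0]
ft_force: [-0.6, 0.1, -1.3]
width: 0.299
shift [ 0.0056 -0.0003  0.0059] turn -0.0 | t 4.77 tcp [490.5 236.2  50.9] yaw -2.9738 w 0.299 F [-0.6  0.1 -1.3]
```

```bash
python3 -m handwheel '0 0 .002 0 .9;0 0 .003 0 .9;0 0 .003 0 .9'; python3 -m handwheel '0 0 .002 0 .9;0 0 .003 0 .9;0 0 .003 0 .9'
python3 - <<'E'
from h import *
to(485,235,45,3.3095)
s,_=robot.grab_frame("side")
cv2.imwrite("pics/s3.png",cv2.resize(s[130:260,230:430,::-1],None,fx=4,fy=4,interpolation=3))
E
```

```text
time_s: 5.02
tool_pos: [490.2, 236.4, 47.6]
eef_rot: [0.0, -0.084, 0.996, 0.0]
ft_force: [0.3, -0.2, -1.6]
width: 0.302
time_s: 5.27
tool_pos: [491.2, 236.8, 46.9]
eef_rot: [0.001, -0.084, 0.996, 0.0]
ft_force: [-3.9, -1.6, 10.6]
width: 0.3
shift [ 0.0064 -0.0007  0.0019] turn 0.001 | t 5.27 tcp [491.2 236.8  46.9] yaw -2.9732 w 0.3 F [-3.9 -1.6 10.6]
```

View pics/s3.png

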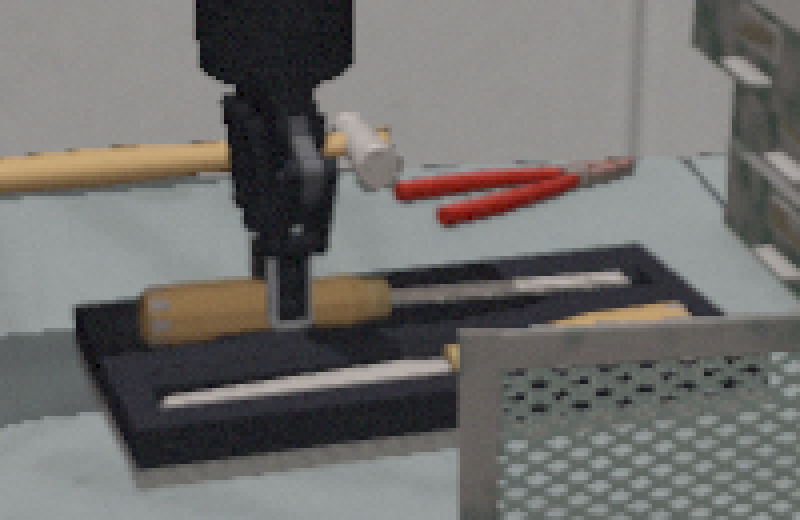

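```bash
python3 -m handwheel '0 0 -.001 0 .6;0 0 -.001 0 .5;0 0 -.001 0 .45;0 0 -.001 0 .45;0 0 -.02 0 .45;0 0 -.05 0 .45;0 0 -.05 0 .45'
python3 - <<'E'
from h import *
to(487,235,45,3.3095)
s,_=robot.grab_frame("side");t,d=robot.grab_frame("top");np.save("top3.npy",d)
P=cloud("top",d);X=P.reshape(-1,3);h=np.array([547.1,245.1]);fy=np.array([-.986,-.168]);fx=np.array([fy[1],-fy[0]])
D=X[:,:2]-h;a=D@fx;b=D@fy
for lo in range(-150,150,15):
    k=(abs(a)<14)&(b>lo)&(b<lo+15)&(X[:,2]<70);k2=k&(abs(a)<4)
    if k2.sum()>3:print(lo,k2.sum(),np.percentile(X[k2,2],[10,50,90]).round(1))
cv2.imwrite("pics/b3.png",np.hstack([cv2.resize(t[130:310,170:300,::-1],None,fx=2.5,fy=2.5,interpolation=3),cv2.resize(s[150:270,235:420,::-1],(462,450)[:1]+(300,),interpolation=3) if 0 else cv2.copyMakeBorder(cv2.resize(s[160:270,235:420,::-1],None,fx=2.5,fy=2.5,interpolation=3),0,175,0,0,0)]))
E
```

```text
time_s: 5.9
tool_pos: [493.4, 237.3, 99.3]
eef_rot: [0.004, -0.084, 0.996, 0.001]
ft_force: [1.0, 0.3, 1.1]
width: 0.553
shift [ 0.0072 -0.0012  0.0542] turn 0.0 | t 5.9 tcp [493.4 237.3  99.3] yaw -2.9732 w 0.553 F [1.  0.3 1.1]
-150 40 [12.  27.1 31.6]
-135 24 [21.2 24.6 26.1]
-120 29 [23.7 25.4 27.1]
-105 26 [24.5 26.6 28.3]
-90 10 [23.9 27.3 28.8]
105 6 [48.  50.7 52.5]
120 45 [ 8.9 36.7 52.1]
135 31 [12.5 28.9 31. ]
```

View pics/b3.png

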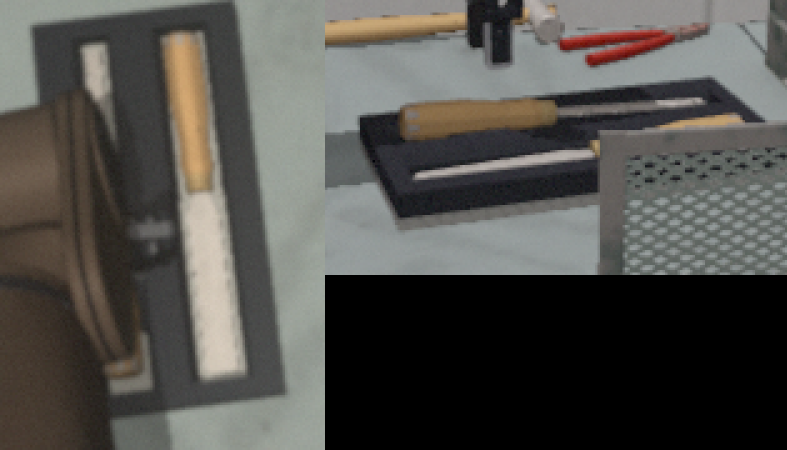

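Run:
```python
from h import *
h=np.array([547.1,245.1]);fy=np.array([-.986,-.168]);fx=np.array([fy[1],-fy[0]])
for u,v,z in((95,42,25),(122,374,36)):
    D=ray("top",170+u/2.5,130+v/2.5,z)[:2]-h;print(D@fx,D@fy)
for k in range(3):
  to(478,233.3,85,3.3095); robot.grab_frame("top")
```

```text
-3.2435723248286026 -137.3411340471369
2.201331972353441 126.41385711918369
shift [ 0.0135 -0.001   0.0105] turn 0.0 | t 6.0 tcp [491.1 236.6  95.6] yaw -2.9734 w 0.55 F [-0.5 -0.4 -0.4]
shift [ 0.0123 -0.0009  0.0092] turn 0.0 | t 6.05 tcp [490.  236.2  94.2] yaw -2.9734 w 0.548 F [-0.1  0.4 -1.3]
shift [ 0.0117 -0.0008  0.0084] turn 0.0 | t 6.1 tcp [489.4 236.1  93.4] yaw -2.9734 w 0.55 F [0.3 0.1 0. ]
```

```bash
python3 -m handwheel '.012 -.001 0 0 1;.012 -.001 0 0 1;.012 -.001 .01 0 1;.012 -.001 .02 0 1;.012 -.001 .02 0 1;.012 -.001 .02 0 1'
python3 -m handwheel '0 0 .004 0 1;0 0 .006 0 1;0 0 .006 0 1;0 0 .006 0 1'
python3 -m handwheel '0 0 .002 0 1;0 0 .003 0 1;0 0 .003 0 1;0 0 .003 0 1'
```

```text
time_s: 6.65
tool_pos: [477.6, 233.0, 72.6]
eef_rot: [-0.002, -0.084, 0.996, -0.0]
ft_force: [0.0, 0.2, 0.4]
width: 0.003
time_s: 6.98
tool_pos: [478.5, 233.3, 68.3]
eef_rot: [-0.0, -0.084, 0.996, 0.0]
ft_force: [0.8, -0.6, 0.5]
width: -0.005
time_s: 7.32
tool_pos: [478.9, 233.4, 65.9]
eef_rot: [0.001, -0.084, 0.996, 0.0]
ft_force: [0.8, 0.3, 2.0]
width: -0.001
```

```bash
for i in 1; do python3 -m handwheel '0 0 .002 0 1;0 0 .004 0 1;0 0 .004 0 1;0 0 .004 0 1'; done
python3 -m handwheel '0 0 .002 0 1;0 0 .003 0 1;0 0 .003 0 1;0 0 .003 0 1'
```

```text
time_s: 7.65
tool_pos: [479.0, 233.4, 61.6]
eef_rot: [0.001, -0.084, 0.996, 0.0]
ft_force: [1.2, 1.0, 1.9]
width: -0.002
time_s: 7.98
tool_pos: [478.6, 233.4, 58.3]
eef_rot: [0.0, -0.084, 0.996, 0.0]
ft_force: [1.7, 0.4, 2.4]
width: 0.004
```

```bash
python3 -m handwheel '0 0 .002 0 1;0 0 .003 0 1;0 0 .003 0 1;0 0 .003 0 1'; python3 -m handwheel '0 0 .001 0 1;0 0 .002 0 1;0 0 .002 0 1;0 0 .002 0 1'
```

```text
time_s: 8.32
tool_pos: [478.1, 233.4, 55.5]
eef_rot: [-0.001, -0.084, 0.996, -0.0]
ft_force: [-0.5, 0.1, 5.3]
width: -0.002
time_s: 8.65
tool_pos: [478.3, 233.5, 55.3]
eef_rot: [-0.001, -0.084, 0.996, -0.0]
ft_force: [-4.9, -1.8, 16.9]
width: -0.001
```

```bash
python3 -m handwheel '0 0 -.03 0 1;0 0 -.07 0 1;0 0 -.1 0 1;0 0 -.1 0 1;0 -.23 -.1 0 1;0 -.23 -.1 0 1;0 -.23 -.1 0 1;0 -.23 -.1 0 1;0 -.23 -.1 0 1;0 -.23 -.1 0 1;0 -.23 -.1 0 1;0 -.23 -.1 0 1'
python3 - <<'E'
from h import *
s,_=robot.grab_frame("side");t,d=robot.grab_frame("top")
P=cloud("top",d);X=P.reshape(-1,3);h=np.array([547.1,245.1]);fy=np.array([-.986,-.168]);fx=np.array([fy[1],-fy[0]])
D=X[:,:2]-h;a=D@fx;b=D@fy
for lo in range(-145,145,10):
    k2=(abs(a)<4)&(b>lo)&(b<lo+10)
    k=(abs(a)<20)&(b>lo)&(b<lo+10)&(X[:,2]>32)
    if k2.sum()>3:print(lo,np.percentile(X[k2,2],[10,50,90]).round(1),a[k].mean().round(1) if k.any() else '')
cv2.imwrite("pics/b4.png",np.hstack([cv2.resize(t[125:305,175:290,::-1],None,fx=3.3,fy=3.3,interpolation=3),cv2.copyMakeBorder(cv2.resize(s[160:270,245:412,::-1],None,fx=2.5,fy=2.5,interpolation=3),0,594-275,0,0,0)]))
E
```

```text
time_s: 9.65
tool_pos: [515.9, 5.7, 151.8]
eef_rot: [-0.002, -0.083, 0.997, 0.001]
ft_force: [1.0, -0.2, 0.8]
width: -0.005
-145 [11.3 19.4 31. ] -3.5
-135 [12.9 15.  17.7] 17.3
-125 [15.5 16.8 18.7] -17.3
-115 [15.8 17.3 20.2] -4.2
-105 [16.  18.5 20.2] -4.9
-95 [16.1 18.9 20.6] -0.2
-85 [16.7 19.3 20.3] 0.2
-75 [18.2 20.3 21.7] -5.5
-65 [18.9 20.4 21.7] 8.3
-55 [20.2 21.1 22.1] 
-45 [20.  21.8 23.1] -0.3
-35 [21.2 22.8 23.6] -16.9
-25 [20.  21.4 24.1] -7.3
-15 [20.2 23.5 24.4] 5.0
-5 [21.4 24.4 32.3] -2.8
5 [30.3 32.1 33. ] -0.8
15 [31.5 33.8 36.7] -0.6
25 [32.9 34.6 35.9] -0.8
35 [32.5 34.9 36.2] 0.1
45 [33.2 34.9 36.3] 1.0
55 [35.2 36.7 38.1] -0.0
65 [36.3 37.2 38.6] -0.6
75 [35.6 38.7 40.5] 0.2
85 [36.9 38.6 40.4] -0.1
95 [36.4 38.3 40.5] -0.5
105 [36.8 38.9 39.9] -0.3
115 [37.  39.  41.7] -0.7
125 [ 8.3 10.5 37.3] 0.0
135 [10.1 29.1 31.9] 0.6
```

View pics/b4.png

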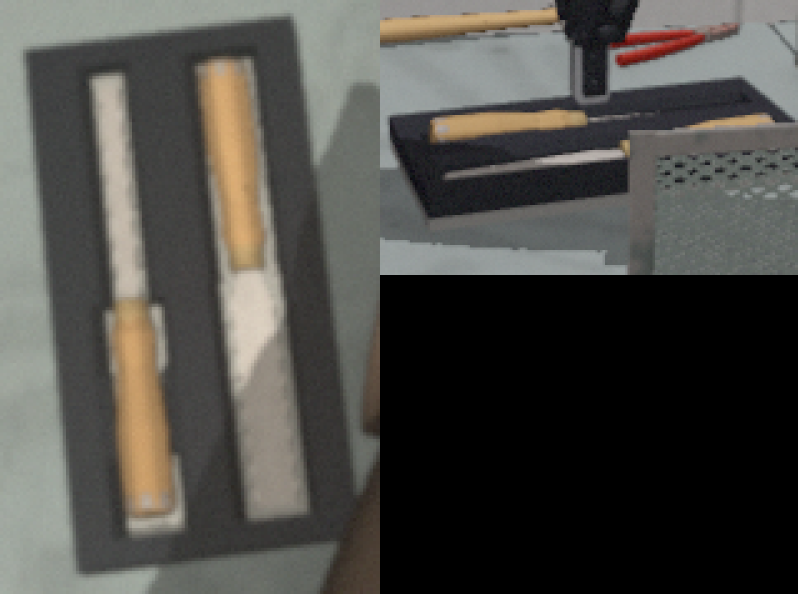

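Run:
```python
from h import *
X=cloud("top",np.load("top0.npy")).reshape(-1,3)
h=np.array([509.5,-9.6]);fy=np.array([-.9988,.05]);fx=np.array([fy[1],-fy[0]])
D=X[:,:2]-h;a=D@fx;b=D@fy
print([(lo+5,np.median(X[(abs(a)<4)&(b>lo)&(b<lo+10),2]).round(1)) for lo in range(-135,135,10)])
```

```text
[(-130, np.float64(3.6)), (-120, np.float64(6.1)), (-110, np.float64(7.4)), (-100, np.float64(7.2)), (-90, np.float64(8.9)), (-80, np.float64(8.1)), (-70, np.float64(8.9)), (-60, np.float64(9.6)), (-50, np.float64(10.4)), (-40, np.float64(11.6)), (-30, np.float64(11.4)), (-20, np.float64(11.6)), (-10, np.float64(13.0)), (0, np.float64(13.0)), (10, np.float64(22.0)), (20, np.float64(22.7)), (30, np.float64(24.0)), (40, np.float64(24.0)), (50, np.float64(24.5)), (60, np.float64(26.3)), (70, np.float64(27.3)), (80, np.float64(28.5)), (90, np.float64(29.1)), (100, np.float64(28.8)), (110, np.float64(29.4)), (120, np.float64(28.7)), (130, np.float64(19.1))]
```

```bash
python3 -c "
from bench import robot
print(robot.job_done())"
```

```text
the job is handed in; nothing more can be done
None
```

The narrow chisel is in the empty pocket, handle in the wide part and blade in the channel, and pressed down past the ribs. The job was handed in at about 10 s with the gripper clear of everything. `job_done()` reports no verdict.

I gripped the handle near its balance point, turned the chisel about 0.22 rad to match the foam, and lowered it onto the ribs. After releasing it I pressed the handle near y = +70 mm with the shut fingertips. The force rose to about 17 N once the handle top was level with z ≈ 38 mm, as expected for the floor.

- **Height and flatness:** the final depth profile matches the one taken on the bench, raised by about 10 mm along nearly the whole length, so it lies flat on the floor. The handle top at y = +70 mm read 37 mm; 38 mm was expected.
- **Sideways:** the handle is within about 1 mm of the pocket's centre line.
- **Lengthwise:** it sits roughly 4–5 mm towards the blade end of nominal home. That is inside the pocket's roughly 10 mm of play, so I left it.
- **Disagreement:** an earlier estimate had the blade tip near −129 mm, but it read about −137 mm after release. It probably slid a little as it settled on the ribs.

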